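# Put the delivered tablet tubs away behind the old stock

## Robot

A 7-joint arm with a two-finger parallel gripper is mounted at the origin on the work surface. World frame = base frame: x ahead of the robot, y to its left, z up, the work surface at z = 0. Lengths are in mm, angles in rad, forces in N, time in s.
With the tool pointing down it reaches from about 400 to 875 mm from the base axis. Payload 4.4 kg.
Tool frame: the origin (TCP) lies midway between the tips of the shut fingers; the grasp point (between the pads) lies 19 mm behind it; z points along the fingers, y is the line along which they close (so a half turn about z gives the same grasp; the last joint's range is limited). The gripper opens to 85 mm and grips with 20 to 120 N. Pads are 22 mm wide; open, the fingers measure 114 mm over their backs; the gripper's body (76 mm by 85 mm) begins 54 mm behind the grasp point. The pads swing forward as they close: fully open they stand 13 mm farther back than shut.
Start: joints at [1.196, 0.628, 0.038, 1.517, -0.027, 0.996, -0.02], TCP at [197.573, -619.26, 231.313] pointing down, gripper open.
Joint ranges: [-3.06, 3.06], [-0.37, 2.12], [-1.25, 1.32], [0.18, 2.47], [-1.1, 4.24], [0.23, 1.98], [-2.94, 2.94]. Speed limits (rad/s): [2.57, 2.57, 3.14, 3.14, 3.14, 3.14, 3.14].

## Interface

Orientations are given as [roll, pitch, yaw] about the fixed x, y, z axes, in that order (R = Rz(yaw) Ry(pitch) Rx(roll)).
In Python, from cell import read_state, get_image, finish_job gives the robot as it stands.
- The arm moves only by the tool send_rows, never from a script. Its argument "series" is a list of rows, each an object of numbers: "ax", "ay", "az": the turn, a rotation vector about the tool's x, y, z in rad; "dx", "dy", "dz": the shift along the tool's x, y, z in cm; "hand": the closure, from 0 (fully open) to 1 (shut). In form: [{"ax": .., "ay": .., "az": .., "dx": .., "dy": .., "dz": .., "hand": ..}, ...]. A call has 1 to 10 rows; each row is the pose to reach, as a shift and turn from the pose commanded when the call began, along the tool's axes at that moment; what a row does not reach only later rows make up. A row lasts 1/10 s, in which the tool goes at most 50 mm and 8.59 degrees, less where a joint would pass 70% of its speed; a pose out of reach is approached as far as the arm can. A call with a gripper value outside its range is refused whole. The fingers move at their own pace and stop on an object; the grip force is fixed at half the most. Time passes only in rows, so rows that repeat a pose let the fingers close. It gives the time, the measured TCP pose, the force, the opening and the grip force at its end, in the units of the state.
- read_state(): the state, without advancing time (a new reading comes with each control period).
- get_image(name): name is "scene" or "top" or "wrist"; returns a dict with "pixels" (400x640x3 uint8, red, green, blue), "mtx" (3x3 intrinsics, pixels), "R" (3x3) and "t" (3): a world point X has camera coordinates R X + t. Camera axes: x right, y down, z forward; pixel columns grow to the right and rows downward; lengths in mm; the calibration is good to about 2 mm. A picture is of the moment at which its call begins. There is no depth.
- finish_job(): hands the job in; it is judged then, once.
The state is a dict: "clock": time; "qpos": joint angles; "qd": joint speeds; "tau": joint torques, N m; "eef_pos": TCP position; "tool_rot": TCP orientation; "force": force on the tool from outside, world axes, zero at the start; "torque": the same for the moment, N m; "width": finger opening in mm; "gripper_force": force on a finger pad.
Only numpy, scipy, OpenCV 4.12 (cv2) and the standard library are available. Lean on these libraries where they do the work, as an engineer would, in place of code of your own. Each camera call takes 0.05 s, during which the arm holds its last target. There are 200 camera calls.

## Task

Put the four delivered tablet tubs away: stand each one upright in the empty back compartment of the stock tray that already holds an old tub of the same size and lid colour, so that the old stock in front is used first. Set them down gently, don't drop them, and leave the two amber syrup bottles standing where they are.

Things in the scene. Friction and masses are not known exactly. Their poses are not given: they have to be found in the camera images.
- tub_blue_large: the delivered large white round plastic tablet tub with a blue screw lid, 54 mm in diameter, 92 mm tall (white body up to 67 mm, then a shoulder; lid 50 mm across from 74 mm up), 90 to 180 g; loose, standing upright on the open desk. Origin: centre of its underside, z up along its axis; round, so its yaw means nothing.
- tub_blue_small: the delivered small white round plastic tablet tub with a blue screw lid, 38 mm in diameter, 68 mm tall (white body up to 47 mm, then a shoulder; lid 34 mm across from 54 mm up), 40 to 85 g; loose, standing upright on the open desk. Origin: centre of its underside, z up along its axis; round, so its yaw means nothing.
- tub_red_large: the delivered large white round plastic tablet tub with a red screw lid, 54 mm in diameter, 92 mm tall (white body up to 67 mm, then a shoulder; lid 50 mm across from 74 mm up), 90 to 180 g; loose, standing upright on the open desk. Origin: centre of its underside, z up along its axis; round, so its yaw means nothing.
- tub_yellow_small: the delivered small white round plastic tablet tub with a yellow screw lid, 38 mm in diameter, 68 mm tall (white body up to 47 mm, then a shoulder; lid 34 mm across from 54 mm up), 40 to 85 g; loose, standing upright on the open desk. Origin: centre of its underside, z up along its axis; round, so its yaw means nothing.
- tray_blue_large: fixed grey stock tray with an old large blue-lidded tub (loose, same size as the delivered one) in its front compartment, at x = -73. 149 x 86 mm, rim and divider 26 high, walls 3. Origin: under the centre of the empty back compartment (80 x 80 inside, floor 3 above the origin), at desk level. x: from the front (robot's side, white card) to the back; z up. Extends x = -106 to 43 mm.
- tray_blue_small: fixed grey stock tray with an old small blue-lidded tub (loose, same size as the delivered one) in its front compartment, at x = -73. 149 x 86 mm, rim and divider 26 high, walls 3. Origin: under the centre of the empty back compartment (80 x 80 inside, floor 3 above the origin), at desk level. x: from the front (robot's side, white card) to the back; z up. Extends x = -106 to 43 mm.
- tray_red_large: fixed grey stock tray with an old large red-lidded tub (loose, same size as the delivered one) in its front compartment, at x = -73. 149 x 86 mm, rim and divider 26 high, walls 3. Origin: under the centre of the empty back compartment (80 x 80 inside, floor 3 above the origin), at desk level. x: from the front (robot's side, white card) to the back; z up. Extends x = -106 to 43 mm.
- tray_yellow_small: fixed grey stock tray with an old small yellow-lidded tub (loose, same size as the delivered one) in its front compartment, at x = -73. 149 x 86 mm, rim and divider 26 high, walls 3. Origin: under the centre of the empty back compartment (80 x 80 inside, floor 3 above the origin), at desk level. x: from the front (robot's side, white card) to the back; z up. Extends x = -106 to 43 mm.
- syrup_a: amber glass syrup bottle with a white cap and white label, 48 mm in diameter, 114 mm tall, 220 g, loose, standing upright among the delivered tubs; not part of the job. Origin: centre of its underside, z up. (The two bottles are alike.)
- syrup_b: amber glass syrup bottle with a white cap and white label, 48 mm in diameter, 114 mm tall, 220 g, loose, standing upright among the delivered tubs; not part of the job. Origin: centre of its underside, z up. (The two bottles are alike.)
Mind the look-alikes: they are no part of the job. What is shaped like the tub_blue_small but purple is not meant. What is shaped like the tub_blue_large but turquoise is not meant.

How it is judged (in metres and radians):
At the end, for the whole second after the job is handed in: Each delivered tub stands upright (within 0.1 rad), at rest, on the floor of the back compartment of the tray holding its own kind, within 24 mm of its centre in x and y (anywhere inside the walls); no syrup bottle was shifted over 20 mm or tipped, no tub dropped (x of tub_blue_large in the frame of tray_blue_large between -0.024 and 0.024 m and y of tub_blue_large in the frame of tray_blue_large between -0.024 and 0.024 m and z of tub_blue_large in the frame of tray_blue_large between 0 and 0.008 m and angle between each of tub_blue_large, tub_blue_small, tub_red_large, tub_yellow_small's own z axis and vertical below 0.1 rad and linear speed of each of tub_blue_large, tub_blue_small, tub_red_large, tub_yellow_small below 0.02 m/s and x of tub_blue_small in the frame of tray_blue_small between -0.024 and 0.024 m and y of tub_blue_small in the frame of tray_blue_small between -0.024 and 0.024 m and z of tub_blue_small in the frame of tray_blue_small between 0 and 0.008 m and x of tub_red_large in the frame of tray_red_large between -0.024 and 0.024 m and y of tub_red_large in the frame of tray_red_large between -0.024 and 0.024 m and z of tub_red_large in the frame of tray_red_large between 0 and 0.008 m and x of tub_yellow_small in the frame of tray_yellow_small between -0.024 and 0.024 m and y of tub_yellow_small in the frame of tray_yellow_small between -0.024 and 0.024 m and z of tub_yellow_small in the frame of tray_yellow_small between 0 and 0.008 m); the robot touches nothing.
It fails at once if an amber syrup bottle is shifted by more than 20 mm or tipped by more than 0.3 rad (distance of syrup_a from where it was at the start of the episode above 0.02 m or angle between syrup_a's own z axis and vertical above 0.3 rad).
It fails at once if an amber syrup bottle is shifted by more than 20 mm or tipped by more than 0.3 rad (distance of syrup_b from where it was at the start of the episode above 0.02 m or angle between syrup_b's own z axis and vertical above 0.3 rad).
It fails at once if a delivered tub is rammed into its tray (more than 60 N between them) (contact force between tub_blue_large and tray_blue_large above 60 N or contact force between tub_blue_small and tray_blue_small above 60 N or contact force between tub_red_large and tray_red_large above 60 N or contact force between tub_yellow_small and tray_yellow_small above 60 N).
It fails at once if a delivered tub is dropped into its tray: let go more than 10 mm above the floor of the compartment ((horizontal distance between tub_blue_large and tray_blue_large below 0.04 m and z of tub_blue_large in the frame of tray_blue_large above 0.013 m and contact force between tub_blue_large and the fingers below 0.1 N) or (horizontal distance between tub_blue_small and tray_blue_small below 0.04 m and z of tub_blue_small in the frame of tray_blue_small above 0.013 m and contact force between tub_blue_small and the fingers below 0.1 N) or (horizontal distance between tub_red_large and tray_red_large below 0.04 m and z of tub_red_large in the frame of tray_red_large above 0.013 m and contact force between tub_red_large and the fingers below 0.1 N) or (horizontal distance between tub_yellow_small and tray_yellow_small below 0.04 m and z of tub_yellow_small in the frame of tray_yellow_small above 0.013 m and contact force between tub_yellow_small and the fingers below 0.1 N)).
It also fails if it takes over 102 s, if anything falls off the work surface, if the arm or the gripper's body presses on something with over 40 N, if the wrist force passes 120 N, or if a joint passes its speed limit or range.

## Working session

There is one attempt and no reset: what is moved stays moved. The work goes in short steps, Python scripts to look and compute and a tool call to move; the robot and the scene stay as the last step left them, time stands still between calls to the robot, and variables do not carry over. Pictures are saved under pics/ and viewed, at most 14 in all, crops included, and the job is handed in when it is done.

Besides the shell and the picture viewer there is one more tool, called after ">>>" in YAML: its name, and indented under it one key for each argument. send_rows: Moves the arm, as the interface text tells. Its arguments: {"type":"object","properties":{"series":{"type":"array","items":{"type":"object","properties":{"ax":{"type":"number"},"ay":{"type":"number"},"az":{"type":"number"},"dx":{"type":"number"},"dy":{"type":"number"},"dz":{"type":"number"},"hand":{"type":"number"}}}}},"required":["series"]}

```bash
mkdir -p pics; ls; python3 - <<'E'
from cell import *
import cv2
for n in ("scene","top"):
    im=get_image(n); cv2.imwrite(f"pics/{n}0.png",im["pixels"][:,:,::-1]); print(n,im["mtx"],im["R"],im["t"])
print(read_state())
E
```

```text
pics
scene [[375.35280479   0.         317.42467217]
 [  0.         375.35280479 205.63713724]
 [  0.           0.           1.        ]] [[-0.54467851  0.83829403  0.02425779]
 [ 0.49025958  0.34174564 -0.80178268]
 [-0.68041963 -0.42482118 -0.59712319]] [ 298.03165174 -239.37477089 1234.21211973]
top [[484.51065504   0.         312.55856436]
 [  0.         484.51065504 199.15640551]
 [  0.           0.           1.        ]] [[ 0.01649857 -0.99978272 -0.01274   ]
 [-0.99370299 -0.01498328 -0.11103997]
 [ 0.11082496  0.01449178 -0.99373428]] [   3.58611923  516.89399223 1123.8908066 ]
{'clock': 0.1, 'qpos': array([ 1.19624162,  0.62922798,  0.03844781,  1.51825451, -0.02701952,
        0.99628898, -0.02003191]), 'qd': array([-0.00075321, -0.00392886, -0.00167712, -0.0033019 ,  0.00020651,
        0.00102459,  0.0002797 ]), 'tau': array([ 4.16394265e-03, -5.64531326e+01,  1.23085286e+00, -1.93974781e+01,
        1.12455367e-02,  5.49786142e-03, -1.56801782e-06]), 'eef_pos': array([ 197.38452067, -618.7320247 ,  230.50202914]), 'tool_rot': array([-3.13993155e+00,  3.83353745e-07,  3.08710011e-01]), 'force': array([-0.23560461,  0.29226192, -1.18375894]), 'torque': array([ 0.01355446, -0.01511017,  0.03360418]), 'gripper_force': 0.0, 'width': 85.3883003273219}
```

View pics/top0.png

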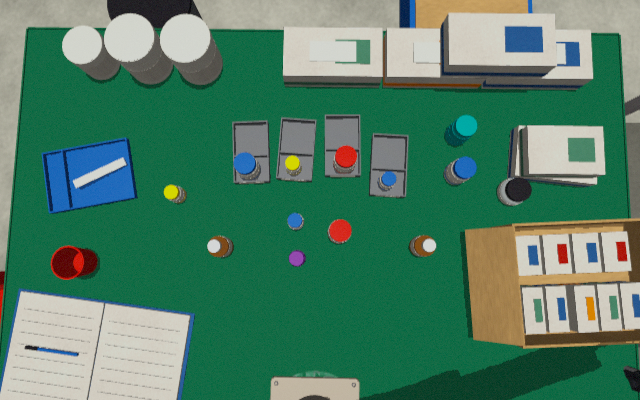

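View pics/scene0.png

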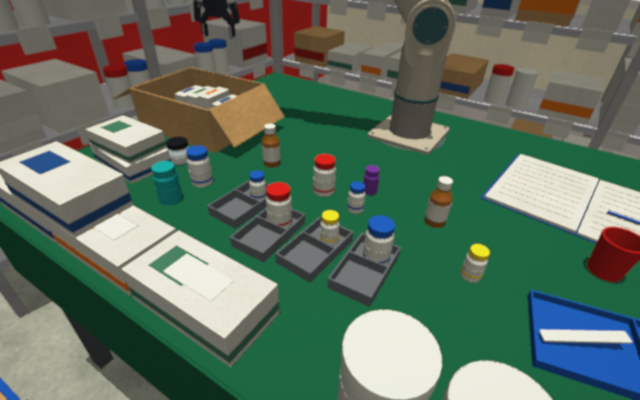

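The top view shows the four trays, with their old tubs' lids, at blue large (245,163), yellow small (292,163), red large (346,157) and blue small (388,181).

| Candidates | Meant, and why | Not meant |
|---|---|---|
| Large blue | (462,168): blue lid, large, on the open desk | Turquoise (466,126) |
| Small blue | (295,221): blue lid, small | Purple (297,258) |
| Red | (340,231): the only red-lidded tub outside a tray | – |
| Yellow | (174,193): the only yellow-lidded tub outside a tray | – |

The syrup bottles are at (218,246) and (424,245). Next I'll confirm the tubs in an enlarged crop and measure.

```bash
cat > h.py <<'E'
import cv2,numpy as np
from cell import *
def ray(im,u,v,z):
    d=im["R"].T@np.linalg.inv(im["mtx"])@[u,v,1]; c=-im["R"].T@im["t"]
    return (c+d*(z-c[2])/d[2])[:2]
def proj(im,X):
    p=im["mtx"]@(im["R"]@np.array(X,float)+im["t"]); return p[:2]/p[2]
E
python3 - <<'E'
from h import *
im=get_image("top"); p=im["pixels"][:,:,::-1].copy()
hsv=cv2.cvtColor(p,cv2.COLOR_BGR2HSV)
def lid(n,u,v,z,lo,hi):
    m=cv2.inRange(hsv,(lo,110,110),(hi,255,255))
    if lo==0: m|=cv2.inRange(hsv,(170,110,110),(180,255,255))
    w=np.zeros_like(m); w[v-17:v+18,u-17:u+18]=1; y,x=np.nonzero(m*w)
    c,r=cv2.minEnclosingCircle(np.float32(np.c_[x,y])); print(n,np.round(c,1),round(r,1),ray(im,*c,z).round(1))
lid("BL",462,168,92,100,125);lid("RL",340,231,92,0,8);lid("YS",174,193,68,20,35);lid("BS",295,221,68,100,125)
lid("oBL",245,163,92,100,125);lid("oRL",346,157,92,0,8);lid("oYS",292,163,68,20,35);lid("oBS",388,181,68,100,125)
lid("turq",466,126,92,80,98);lid("purple",297,258,68,126,165)
for n,u,v in(("sA",214,246),("sB",429,245)): print(n,ray(im,u,v,114).round())
a=cv2.resize(p[108:203,225:415],None,fx=4,fy=4,interpolation=cv2.INTER_CUBIC)
cv2.imwrite("pics/trays.png",a)
t=lambda u,v:cv2.resize(p[v-33:v+33,u-45:u+45],None,fx=4,fy=4,interpolation=cv2.INTER_CUBIC)
cv2.imwrite("pics/tubs.png",np.vstack([np.hstack([t(462,150),t(300,240)]),np.hstack([t(340,231),t(174,193)])]))
E
```

```text
BL [460.5 168. ] 15.6 [ 585.4 -321.6]
RL [340.  230.1] 11.3 [441.1 -51.5]
YS [174.  193.5] 11.0 [520.7 331.3]
BS [294.5 219.8] 7.3 [464.2  51.7]
oBL [243.9 162.6] 10.9 [590.9 168.2]
oRL [345.6 155.9] 11.1 [609.5 -62.5]
oYS [294. 164.] 9.8 [593.7  55.5]
oBS [386.8 178. ] 8.8 [ 564. -159.]
turq [463.1 125.5] 14.2 [ 683.7 -329.2]
purple [296.4 257.7] 8.1 [378.2  45.6]
sA [401. 224.]
sB [ 411. -244.]
```

View pics/trays.png

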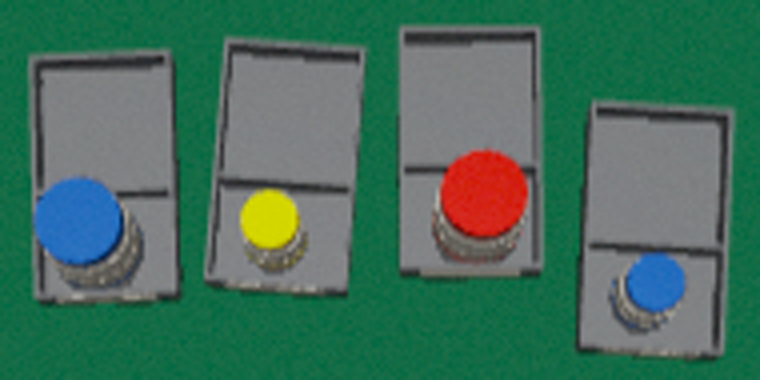

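View pics/tubs.png

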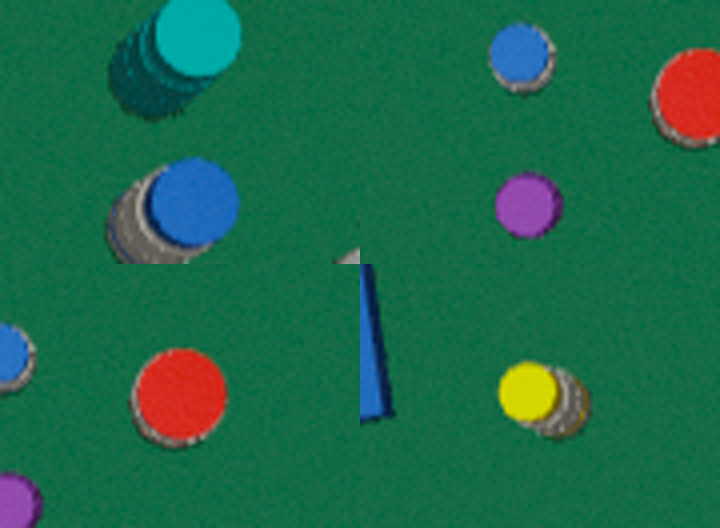

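The crops confirm it: the blue lid at (466,167.5) sits below the turquoise one, and the small blue lid at (295,220.5) sits above the purple one. Red is at (340,231) and yellow at (171,192). The tray rims' corners are clear, so I'll fit the tray poses from them.

```bash
python3 - <<'E'
from h import *
im=get_image("top")
for n,u,v,z in(("BL",466,167.5,92),("RL",340,230.7,92),("YS",171,191.8,68),("BS",295,220.3,68)): print(n,ray(im,u,v,z).round(1))
T=dict(BL=[(31,54),(171,51),(180,297),(36,299)],YS=[(226,38),(366,48),(349,292),(206,282)],RL=[(401,27),(541,27),(542,271),(400,271)],BS=[(592,101),(734,109),(722,352),(578,346)])
M=np.array([(43,43),(43,-43),(-106,-43),(-106,43)],float)
for n,c in T.items():
    W=np.array([ray(im,u/4+224.6,v/4+107.6,26) for u,v in c])
    a=M-M.mean(0);b=W-W.mean(0); U,S,V=np.linalg.svd(a.T@b); R=(U@V).T; t=W.mean(0)-R@M.mean(0)
    print(n,"origin",t.round(1),"yaw",np.arctan2(R[1,0],R[0,0]).round(3),"res",np.abs(W-(M@R.T+t)).max().round(1), "oldtub",(R@[-73,0]+t).round())
E
```

```text
BL [ 586.8 -334. ]
RL [439.9 -51.5]
YS [524.6 338.5]
BS [463.1  50.5]
BL origin [662.9 164.7] yaw 0.052 res 2.0 oldtub [590. 161.]
YS origin [670.7  51.3] yaw -0.055 res 0.8 oldtub [598.  55.]
RL origin [682.1 -57.6] yaw 0.011 res 0.7 oldtub [609. -58.]
BS origin [ 635.8 -171.1] yaw -0.049 res 1.1 oldtub [ 563. -168.]
```

>>> send_rows:
  series:
    - {"dx": 22.9,"dy": -7.6,"dz": 0,"az": 0.15,"hand": 0.15}
    - {"dx": 45.7,"dy": -15.3,"dz": 0,"az": 0.309,"hand": 0.15}
    - {"dx": 45.7,"dy": -15.3,"dz": 0,"az": 0.309,"hand": 0.15}
    - {"dx": 45.7,"dy": -15.3,"dz": 0,"az": 0.309,"hand": 0.15}
    - {"dx": 45.7,"dy": -15.3,"dz": 0,"az": 0.309,"hand": 0.15}
    - {"dx": 45.7,"dy": -15.3,"dz": 0,"az": 0.309,"hand": 0.15}
    - {"dx": 45.7,"dy": -15.3,"dz": 0,"az": 0.309,"hand": 0.15}
    - {"dx": 45.7,"dy": -15.3,"dz": 0,"az": 0.309,"hand": 0.15}
    - {"dx": 45.7,"dy": -15.3,"dz": 0,"az": 0.309,"hand": 0.15}
    - {"dx": 45.7,"dy": -15.3,"dz": 0,"az": 0.309,"hand": 0.15}

```text
invalid input at $.series[0]: expected keys ax, ay, az, dx, dy, dz, hand
```

>>> send_rows:
  series:
    - {"dx": 0,"hand": 0.15}
    - {"dx": 0,"hand": 0.15}

```text
invalid input at $.series[0]: expected keys ax, ay, az, dx, dy, dz, hand
```

```bash
python3 - <<'E'
from h import *
im=get_image("wrist"); cv2.imwrite("pics/w1.png",im["pixels"][:,:,::-1]); s=read_state(); print(s["eef_pos"],s["tool_rot"],s["width"])
print(proj(im,[586.8,-334,92]))
np.savez("wcal",**{k:im[k] for k in("mtx","R","t")})
E
```

```text
[ 197.47016574 -619.00439842  230.88932444] [-3.14075333e+00  1.00950240e-05  3.08778723e-01] 85.27495884505986
[  29.73715395 -658.85929032]
```

View pics/w1.png

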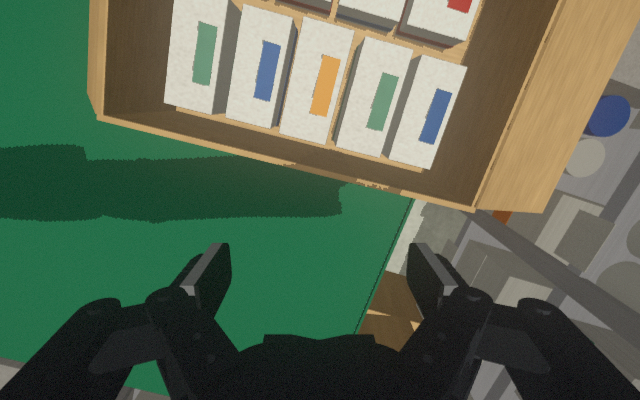

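The wrist picture shows the cardboard box ahead of the open fingers, so I'll rise before crossing it.

>>> send_rows:
  series:
    - {"ax": 0,"ay": 0,"az": 0,"dx": 0,"dy": 0,"dz": -4,"hand": 0.15}
    - {"ax": 0,"ay": 0,"az": 0,"dx": 0,"dy": 0,"dz": -8,"hand": 0.15}
    - {"ax": 0,"ay": 0,"az": 0.15,"dx": 11.4,"dy": -3.8,"dz": -8,"hand": 0.15}
    - {"ax": 0,"ay": 0,"az": 0.309,"dx": 22.9,"dy": -7.6,"dz": -8,"hand": 0.15}
    - {"ax": 0,"ay": 0,"az": 0.309,"dx": 45.7,"dy": -15.3,"dz": -8,"hand": 0.15}
    - {"ax": 0,"ay": 0,"az": 0.309,"dx": 45.7,"dy": -15.3,"dz": -8,"hand": 0.15}
    - {"ax": 0,"ay": 0,"az": 0.309,"dx": 45.7,"dy": -15.3,"dz": -8,"hand": 0.15}
    - {"ax": 0,"ay": 0,"az": 0.309,"dx": 45.7,"dy": -15.3,"dz": -8,"hand": 0.15}
    - {"ax": 0,"ay": 0,"az": 0.309,"dx": 45.7,"dy": -15.3,"dz": -8,"hand": 0.15}
    - {"ax": 0,"ay": 0,"az": 0.309,"dx": 45.7,"dy": -15.3,"dz": -8,"hand": 0.15}

```text
clock: 1.25
eef_pos: [521.8, -381.6, 311.4]
tool_rot: [3.141, -0.0, -0.0]
force: [0.6, -0.7, 0.3]
width: 72.5
gripper_force: 0.0
```

>>> send_rows:
  series:
    - {"ax": 0,"ay": 0,"az": 0,"dx": 4,"dy": -3,"dz": 4,"hand": 0.15}
    - {"ax": 0,"ay": 0,"az": 0,"dx": 4,"dy": -3,"dz": 8,"hand": 0.15}
    - {"ax": 0,"ay": 0,"az": 0,"dx": 4,"dy": -3,"dz": 8,"hand": 0.15}
    - {"ax": 0,"ay": 0,"az": 0,"dx": 4,"dy": -3,"dz": 8,"hand": 0.15}

```text
clock: 1.65
eef_pos: [559.4, -353.7, 231.1]
tool_rot: [3.142, 0.002, -0.001]
force: [0.9, -0.9, 0.9]
width: 72.9
gripper_force: 0.0
```

```bash
python3 - <<'E'
from h import *
im=get_image("wrist"); cv2.imwrite("pics/w2.png",im["pixels"][:,:,::-1]); s=read_state(); print(s["eef_pos"],s["tool_rot"],s["width"])
print(proj(im,[586.8,-334,92]))
E
```

```text
[ 559.85852353 -355.17528778  232.90249522] [ 3.13934399e+00 -6.98801409e-04 -2.25799871e-03] 72.44674634098442
[298.15765602 151.36662715]
```

View pics/w2.png

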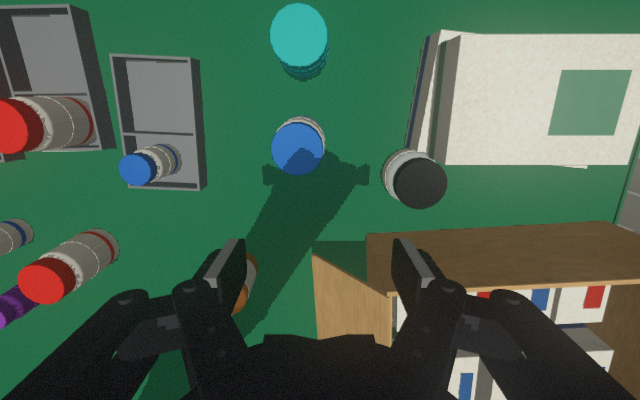

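The wrist picture shows the blue lid at (298,148), against a predicted (298,151), so the position holds. The turquoise tub is beyond it at (299,35) and the black jar is at (415,180), both clear of the fingers.

>>> send_rows:
  series:
    - {"ax": 0,"ay": 0,"az": 0,"dx": 2.8,"dy": -2.1,"dz": 2,"hand": 0.15}
    - {"ax": 0,"ay": 0,"az": 0,"dx": 2.8,"dy": -2.1,"dz": 6,"hand": 0.15}
    - {"ax": 0,"ay": 0,"az": 0,"dx": 2.8,"dy": -2.1,"dz": 10,"hand": 0.15}
    - {"ax": 0,"ay": 0,"az": 0,"dx": 2.8,"dy": -2.1,"dz": 13,"hand": 0.15}
    - {"ax": 0,"ay": 0,"az": 0,"dx": 2.8,"dy": -2.1,"dz": 16,"hand": 0.15}
    - {"ax": 0,"ay": 0,"az": 0,"dx": 2.8,"dy": -2.1,"dz": 18.5,"hand": 0.15}
    - {"ax": 0,"ay": 0,"az": 0,"dx": 2.8,"dy": -2.1,"dz": 20.3,"hand": 0.15}
    - {"ax": 0,"ay": 0,"az": 0,"dx": 2.8,"dy": -2.1,"dz": 20.3,"hand": 0.15}

```text
clock: 2.5
eef_pos: [587.3, -333.3, 27.8]
tool_rot: [-3.142, 0.002, -0.002]
force: [-0.7, -0.4, 0.5]
width: 73.1
gripper_force: 0.0
```

>>> send_rows:
  series:
    - {"ax": 0,"ay": 0,"az": 0,"dx": 0,"dy": 0,"dz": 0,"hand": 0.3}
    - {"ax": 0,"ay": 0,"az": 0,"dx": 0,"dy": 0,"dz": 0,"hand": 0.4}
    - {"ax": 0,"ay": 0,"az": 0,"dx": 0,"dy": 0,"dz": 0,"hand": 0.6}
    - {"ax": 0,"ay": 0,"az": 0,"dx": 0,"dy": 0,"dz": 0,"hand": 0.8}
    - {"ax": 0,"ay": 0,"az": 0,"dx": 0,"dy": 0,"dz": 0,"hand": 0.8}
    - {"ax": 0,"ay": 0,"az": 0,"dx": 0,"dy": 0,"dz": 0,"hand": 0.8}

```text
clock: 3.1
eef_pos: [589.8, -333.4, 30.9]
tool_rot: [3.139, -0.004, -0.001]
force: [-1.5, -0.5, 6.9]
width: 52.6
gripper_force: 62.2
```

>>> send_rows:
  series:
    - {"ax": 0,"ay": 0,"az": 0,"dx": 0,"dy": 0,"dz": -1,"hand": 0.8}
    - {"ax": 0,"ay": 0,"az": 0,"dx": 0,"dy": 0,"dz": -3,"hand": 0.8}
    - {"ax": 0,"ay": 0,"az": 0,"dx": 0,"dy": 0,"dz": -6,"hand": 0.8}
    - {"ax": 0,"ay": 0,"az": 0,"dx": 0,"dy": 0,"dz": -9,"hand": 0.8}
    - {"ax": 0,"ay": 0,"az": 0,"dx": 0,"dy": 0,"dz": -12,"hand": 0.8}
    - {"ax": 0,"ay": 0,"az": 0,"dx": 0.5,"dy": -2,"dz": -14,"hand": 0.8}
    - {"ax": 0,"ay": 0,"az": 0,"dx": 1,"dy": -5,"dz": -14,"hand": 0.8}
    - {"ax": 0,"ay": 0,"az": 0,"dx": 1.5,"dy": -8,"dz": -14,"hand": 0.8}
    - {"ax": 0,"ay": 0,"az": 0,"dx": 2,"dy": -11,"dz": -14,"hand": 0.8}
    - {"ax": 0,"ay": 0,"az": 0,"dx": 2.5,"dy": -14,"dz": -14,"hand": 0.8}

```text
clock: 4.1
eef_pos: [613.5, -190.6, 169.2]
tool_rot: [-3.141, -0.001, -0.0]
force: [-0.1, 0.0, -0.9]
width: 52.3
gripper_force: 61.5
```

>>> send_rows:
  series:
    - {"ax": 0,"ay": 0,"az": 0,"dx": 0.5,"dy": -3.5,"dz": 0,"hand": 0.8}
    - {"ax": 0,"ay": 0,"az": 0,"dx": 1,"dy": -7,"dz": 0,"hand": 0.8}
    - {"ax": 0,"ay": 0,"az": 0,"dx": 1.5,"dy": -11,"dz": 0,"hand": 0.8}
    - {"ax": 0,"ay": 0,"az": 0,"dx": 2,"dy": -15,"dz": 0,"hand": 0.8}
    - {"ax": 0,"ay": 0,"az": 0,"dx": 2.5,"dy": -19,"dz": 0,"hand": 0.8}
    - {"ax": 0,"ay": 0,"az": 0,"dx": 3,"dy": -23,"dz": 0,"hand": 0.8}
    - {"ax": 0,"ay": 0,"az": 0,"dx": 3.5,"dy": -27,"dz": 0,"hand": 0.8}
    - {"ax": 0,"ay": 0,"az": 0,"dx": 4,"dy": -31,"dz": 0,"hand": 0.8}
    - {"ax": 0,"ay": 0,"az": 0,"dx": 4.5,"dy": -34,"dz": 0,"hand": 0.8}
    - {"ax": 0,"ay": 0,"az": 0,"dx": 4.5,"dy": -36,"dz": 0,"hand": 0.8}

```text
clock: 5.1
eef_pos: [658.4, 171.9, 168.9]
tool_rot: [-3.14, -0.001, 0.003]
force: [-0.0, -0.1, -2.7]
width: 52.5
gripper_force: 61.5
```

>>> send_rows:
  series:
    - {"ax": 0,"ay": 0,"az": 0,"dx": 0,"dy": 0,"dz": 0,"hand": 0.8}
    - {"ax": 0,"ay": 0,"az": 0,"dx": 0,"dy": 0,"dz": 0,"hand": 0.8}
    - {"ax": 0,"ay": 0,"az": 0,"dx": 0,"dy": 0,"dz": 0,"hand": 0.8}

```text
clock: 5.4
eef_pos: [658.6, 164.9, 168.5]
tool_rot: [3.139, -0.0, -0.003]
force: [1.0, -0.7, -1.9]
width: 53.0
gripper_force: 61.5
```

```bash
python3 - <<'E'
from h import *
im=get_image("wrist"); cv2.imwrite("pics/w3.png",im["pixels"][:,:,::-1]); s=read_state(); print(s["eef_pos"],s["tool_rot"],s["width"],s["force"])
E
```

```text
[658.72425648 164.95877194 168.5521942 ] [ 3.13983338e+00 -9.83640003e-05 -3.44705057e-03] 52.48319646711716 [ 0.39502212 -0.49376364 -1.97625074]
```

View pics/w3.png

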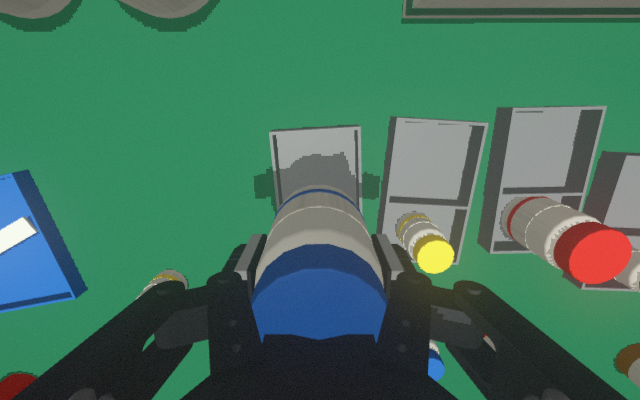

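The tub is held upright over the left tray's empty back compartment at (316,165). Now lowering, slower near the floor.

>>> send_rows:
  series:
    - {"ax": 0,"ay": 0,"az": 0,"dx": 0.4,"dy": 0,"dz": 2,"hand": 0.8}
    - {"ax": 0,"ay": 0,"az": 0,"dx": 0.4,"dy": 0,"dz": 4.5,"hand": 0.8}
    - {"ax": 0,"ay": 0,"az": 0,"dx": 0.4,"dy": 0,"dz": 7,"hand": 0.8}
    - {"ax": 0,"ay": 0,"az": 0,"dx": 0.4,"dy": 0,"dz": 9.5,"hand": 0.8}
    - {"ax": 0,"ay": 0,"az": 0,"dx": 0.4,"dy": 0,"dz": 11.3,"hand": 0.8}
    - {"ax": 0,"ay": 0,"az": 0,"dx": 0.4,"dy": 0,"dz": 12.5,"hand": 0.8}
    - {"ax": 0,"ay": 0,"az": 0,"dx": 0.4,"dy": 0,"dz": 12.8,"hand": 0.8}
    - {"ax": 0,"ay": 0,"az": 0,"dx": 0.4,"dy": 0,"dz": 13.0,"hand": 0.8}
    - {"ax": 0,"ay": 0,"az": 0,"dx": 0.4,"dy": 0,"dz": 13.1,"hand": 0.8}
    - {"ax": 0,"ay": 0,"az": 0,"dx": 0.4,"dy": 0,"dz": 13.1,"hand": 0.8}

```text
clock: 6.45
eef_pos: [663.2, 168.0, 38.3]
tool_rot: [-3.141, -0.002, -0.0]
force: [0.1, -0.8, -1.5]
width: 52.7
gripper_force: 61.5
```

>>> send_rows:
  series:
    - {"ax": 0,"ay": 0,"az": 0,"dx": 0,"dy": 0,"dz": 0.1,"hand": 0.8}
    - {"ax": 0,"ay": 0,"az": 0,"dx": 0,"dy": 0,"dz": 0.2,"hand": 0.8}
    - {"ax": 0,"ay": 0,"az": 0,"dx": 0,"dy": 0,"dz": 0.3,"hand": 0.8}
    - {"ax": 0,"ay": 0,"az": 0,"dx": 0,"dy": 0,"dz": 0.3,"hand": 0.8}

```text
clock: 6.85
eef_pos: [662.4, 167.9, 34.2]
tool_rot: [3.142, 0.0, -0.0]
force: [-0.7, -0.2, -2.1]
width: 52.7
gripper_force: 61.5
```

>>> send_rows:
  series:
    - {"ax": 0,"ay": 0,"az": 0,"dx": 0,"dy": 0.2,"dz": 0.1,"hand": 0.8}
    - {"ax": 0,"ay": 0,"az": 0,"dx": 0,"dy": 0.2,"dz": 0.2,"hand": 0.8}
    - {"ax": 0,"ay": 0,"az": 0,"dx": 0,"dy": 0.2,"dz": 0.2,"hand": 0.8}

```text
clock: 7.15
eef_pos: [662.5, 167.6, 34.0]
tool_rot: [-3.139, -0.0, 0.001]
force: [-2.8, 2.5, 8.4]
width: 52.7
gripper_force: 62.4
```

>>> send_rows:
  series:
    - {"ax": 0,"ay": 0,"az": 0,"dx": 0,"dy": 0,"dz": 0,"hand": 0.3}
    - {"ax": 0,"ay": 0,"az": 0,"dx": 0,"dy": 0,"dz": 0,"hand": 0.1}
    - {"ax": 0,"ay": 0,"az": 0,"dx": 0,"dy": 0,"dz": 0,"hand": 0.1}
    - {"ax": 0,"ay": 0,"az": 0,"dx": 0,"dy": 0,"dz": 0,"hand": 0.1}
    - {"ax": 0,"ay": 0,"az": 0,"dx": 0,"dy": 0,"dz": -2,"hand": 0.1}
    - {"ax": 0,"ay": 0,"az": 0,"dx": 0,"dy": 0,"dz": -5,"hand": 0.1}
    - {"ax": 0,"ay": 0,"az": 0,"dx": 0,"dy": 0,"dz": -9,"hand": 0.1}
    - {"ax": 0,"ay": 0,"az": 0,"dx": 0,"dy": 0,"dz": -13,"hand": 0.1}
    - {"ax": 0,"ay": 0,"az": 0,"dx": 0,"dy": 0,"dz": -17,"hand": 0.1}
    - {"ax": 0,"ay": 0,"az": 0,"dx": 0,"dy": 0,"dz": -17,"hand": 0.1}

```text
clock: 8.15
eef_pos: [666.5, 166.5, 209.0]
tool_rot: [-3.139, -0.012, -0.001]
force: [-0.0, 0.3, 0.7]
width: 76.9
gripper_force: 0.0
```

>>> send_rows:
  series:
    - {"ax": 0,"ay": 0,"az": 0,"dx": -11.1,"dy": 11,"dz": 0,"hand": 0.1}
    - {"ax": 0,"ay": 0,"az": 0,"dx": -22.2,"dy": 22,"dz": 0,"hand": 0.1}
    - {"ax": 0,"ay": 0,"az": 0,"dx": -22.2,"dy": 22,"dz": 0,"hand": 0.1}
    - {"ax": 0,"ay": 0,"az": 0,"dx": -22.2,"dy": 22,"dz": 0,"hand": 0.1}
    - {"ax": 0,"ay": 0,"az": 0,"dx": -22.2,"dy": 22,"dz": 0,"hand": 0.1}
    - {"ax": 0,"ay": 0,"az": 0,"dx": -22.2,"dy": 22,"dz": 0,"hand": 0.1}
    - {"ax": 0,"ay": 0,"az": 0,"dx": -22.2,"dy": 22,"dz": 0,"hand": 0.1}
    - {"ax": 0,"ay": 0,"az": 0,"dx": -22.2,"dy": 22,"dz": 0,"hand": 0.1}
    - {"ax": 0,"ay": 0,"az": 0,"dx": -22.2,"dy": 22,"dz": 0,"hand": 0.1}
    - {"ax": 0,"ay": 0,"az": 0,"dx": -22.2,"dy": 22,"dz": 0,"hand": 0.1}

```text
clock: 9.15
eef_pos: [442.0, -52.7, 202.2]
tool_rot: [-3.141, -0.001, 0.002]
force: [-0.4, -0.1, -0.3]
width: 76.8
gripper_force: 0.0
```

```bash
python3 - <<'E'
from h import *
s=read_state(); print(s["eef_pos"],s["tool_rot"],s["width"],s["force"])
im=get_image("top"); p=im["pixels"][:,:,::-1]; cv2.imwrite("pics/t2.png",cv2.resize(p[90:290,140:500],(800,444)))
w=get_image("wrist"); q=w["pixels"]; hsv=cv2.cvtColor(q,cv2.COLOR_RGB2HSV)
m=cv2.inRange(hsv,(0,150,130),(6,255,255))|cv2.inRange(hsv,(174,150,130),(180,255,255))
n,l,st,c=cv2.connectedComponentsWithStats(m)
for i in range(1,n):
    if st[i,4]>300: print(st[i],c[i].round(), ray(w,*c[i],92).round(1))
print(proj(w,[439.9,-51.5,92]))
E
```

```text
[442.04939176 -52.68632709 202.22514141] [-3.14114839e+00 -1.22584214e-03  2.16276158e-03] 76.83072761949153 [-0.4294496  -0.12001628 -0.26937524]
[ 290  160   56   55 2363] [317. 187.] [442.8 -51.1]
[317.8833206  190.49839317]
```

View pics/t2.png

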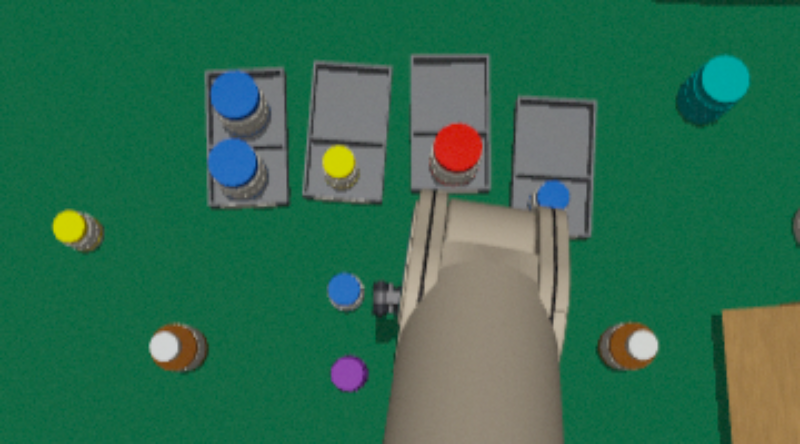

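The large blue tub stands in its tray's back compartment, lid at (236,95) in this view. The arm is now over the red tub, which the wrist camera puts at (442,-51).

>>> send_rows:
  series:
    - {"ax": 0,"ay": 0,"az": 0,"dx": 0,"dy": -0.1,"dz": 4,"hand": 0.1}
    - {"ax": 0,"ay": 0,"az": 0,"dx": 0,"dy": -0.1,"dz": 8,"hand": 0.1}
    - {"ax": 0,"ay": 0,"az": 0,"dx": 0,"dy": -0.1,"dz": 11,"hand": 0.1}
    - {"ax": 0,"ay": 0,"az": 0,"dx": 0,"dy": -0.1,"dz": 14,"hand": 0.1}
    - {"ax": 0,"ay": 0,"az": 0,"dx": 0,"dy": -0.1,"dz": 16,"hand": 0.1}
    - {"ax": 0,"ay": 0,"az": 0,"dx": 0,"dy": -0.1,"dz": 17.2,"hand": 0.1}
    - {"ax": 0,"ay": 0,"az": 0,"dx": 0,"dy": -0.1,"dz": 17.2,"hand": 0.1}

```text
clock: 9.95
eef_pos: [440.7, -52.3, 28.9]
tool_rot: [-3.141, 0.001, 0.001]
force: [-0.2, 0.8, 0.2]
width: 76.7
gripper_force: 0.0
```

>>> send_rows:
  series:
    - {"ax": 0,"ay": 0,"az": 0,"dx": 0,"dy": 0,"dz": 0,"hand": 0.3}
    - {"ax": 0,"ay": 0,"az": 0,"dx": 0,"dy": 0,"dz": 0,"hand": 0.4}
    - {"ax": 0,"ay": 0,"az": 0,"dx": 0,"dy": 0,"dz": 0,"hand": 0.6}
    - {"ax": 0,"ay": 0,"az": 0,"dx": 0,"dy": 0,"dz": 0,"hand": 0.8}
    - {"ax": 0,"ay": 0,"az": 0,"dx": 0,"dy": 0,"dz": 0,"hand": 0.8}
    - {"ax": 0,"ay": 0,"az": 0,"dx": 0,"dy": 0,"dz": 0,"hand": 0.8}

```text
clock: 10.55
eef_pos: [440.6, -53.1, 30.5]
tool_rot: [-3.141, -0.0, -0.0]
force: [-0.1, -0.3, -1.5]
width: 52.3
gripper_force: 58.4
```

>>> send_rows:
  series:
    - {"ax": 0,"ay": 0,"az": 0,"dx": 0,"dy": 0,"dz": -1,"hand": 0.8}
    - {"ax": 0,"ay": 0,"az": 0,"dx": 0,"dy": 0,"dz": -3,"hand": 0.8}
    - {"ax": 0,"ay": 0,"az": 0,"dx": 0,"dy": 0,"dz": -6,"hand": 0.8}
    - {"ax": 0,"ay": 0,"az": 0,"dx": 0,"dy": 0,"dz": -9,"hand": 0.8}
    - {"ax": 0,"ay": 0,"az": 0,"dx": 0,"dy": 0,"dz": -12,"hand": 0.8}
    - {"ax": 0,"ay": 0,"az": 0,"dx": 1,"dy": 0,"dz": -14,"hand": 0.8}
    - {"ax": 0,"ay": 0,"az": 0,"dx": 3,"dy": 0,"dz": -14,"hand": 0.8}
    - {"ax": 0,"ay": 0,"az": 0,"dx": 6,"dy": 0,"dz": -14,"hand": 0.8}
    - {"ax": 0,"ay": 0,"az": 0,"dx": 9,"dy": 0,"dz": -14,"hand": 0.8}
    - {"ax": 0,"ay": 0,"az": 0,"dx": 12,"dy": 0.4,"dz": -14,"hand": 0.8}

```text
clock: 11.55
eef_pos: [561.1, -56.2, 171.1]
tool_rot: [-3.141, 0.0, 0.001]
force: [-0.1, 0.0, -2.0]
width: 52.6
gripper_force: 58.5
```

>>> send_rows:
  series:
    - {"ax": 0,"ay": 0,"az": 0,"dx": 3,"dy": 0,"dz": 0,"hand": 0.8}
    - {"ax": 0,"ay": 0,"az": 0,"dx": 6,"dy": 0,"dz": 0,"hand": 0.8}
    - {"ax": 0,"ay": 0,"az": 0,"dx": 9,"dy": 0,"dz": 0,"hand": 0.8}
    - {"ax": 0,"ay": 0,"az": 0,"dx": 11.2,"dy": 0,"dz": 0,"hand": 0.8}
    - {"ax": 0,"ay": 0,"az": 0,"dx": 12.1,"dy": 0,"dz": 0,"hand": 0.8}
    - {"ax": 0,"ay": 0,"az": 0,"dx": 12.1,"dy": 0,"dz": 0,"hand": 0.8}
    - {"ax": 0,"ay": 0,"az": 0,"dx": 12.1,"dy": 0,"dz": 0,"hand": 0.8}
    - {"ax": 0,"ay": 0,"az": 0,"dx": 12.1,"dy": 0,"dz": 0,"hand": 0.8}

```text
clock: 12.35
eef_pos: [680.1, -57.2, 170.5]
tool_rot: [-3.141, 0.001, -0.001]
force: [0.8, 0.3, -1.9]
width: 52.4
gripper_force: 58.5
```

>>> send_rows:
  series:
    - {"ax": 0,"ay": 0,"az": 0,"dx": 0.2,"dy": 0,"dz": 2,"hand": 0.8}
    - {"ax": 0,"ay": 0,"az": 0,"dx": 0.2,"dy": 0,"dz": 4.5,"hand": 0.8}
    - {"ax": 0,"ay": 0,"az": 0,"dx": 0.2,"dy": 0,"dz": 7,"hand": 0.8}
    - {"ax": 0,"ay": 0,"az": 0,"dx": 0.2,"dy": 0,"dz": 9.5,"hand": 0.8}
    - {"ax": 0,"ay": 0,"az": 0,"dx": 0.2,"dy": 0,"dz": 11.5,"hand": 0.8}
    - {"ax": 0,"ay": 0,"az": 0,"dx": 0.2,"dy": 0,"dz": 12.7,"hand": 0.8}
    - {"ax": 0,"ay": 0,"az": 0,"dx": 0.2,"dy": 0,"dz": 13.1,"hand": 0.8}
    - {"ax": 0,"ay": 0,"az": 0,"dx": 0.2,"dy": 0,"dz": 13.3,"hand": 0.8}
    - {"ax": 0,"ay": 0,"az": 0,"dx": 0.2,"dy": 0,"dz": 13.5,"hand": 0.8}
    - {"ax": 0,"ay": 0,"az": 0,"dx": 0.2,"dy": 0,"dz": 13.5,"hand": 0.8}

```text
clock: 13.35
eef_pos: [684.0, -57.2, 36.1]
tool_rot: [3.142, -0.001, -0.0]
force: [-0.1, -0.3, -2.2]
width: 52.6
gripper_force: 58.5
```

>>> send_rows:
  series:
    - {"ax": 0,"ay": 0,"az": 0,"dx": 0,"dy": 0,"dz": 0.1,"hand": 0.8}
    - {"ax": 0,"ay": 0,"az": 0,"dx": 0,"dy": 0,"dz": 0.2,"hand": 0.8}
    - {"ax": 0,"ay": 0,"az": 0,"dx": 0,"dy": 0,"dz": 0.2,"hand": 0.8}

```text
clock: 13.65
eef_pos: [683.5, -57.0, 33.4]
tool_rot: [-3.142, -0.0, -0.0]
force: [-0.9, 0.4, -2.1]
width: 52.8
gripper_force: 58.5
```

>>> send_rows:
  series:
    - {"ax": 0,"ay": 0,"az": 0,"dx": 0,"dy": 0,"dz": 0.1,"hand": 0.8}
    - {"ax": 0,"ay": 0,"az": 0,"dx": 0,"dy": 0,"dz": 0.2,"hand": 0.8}
    - {"ax": 0,"ay": 0,"az": 0,"dx": 0,"dy": 0,"dz": 0.2,"hand": 0.8}

```text
clock: 13.95
eef_pos: [683.7, -57.0, 33.3]
tool_rot: [-3.141, -0.001, -0.0]
force: [-3.3, 0.9, 10.8]
width: 52.5
gripper_force: 59.6
```

>>> send_rows:
  series:
    - {"ax": 0,"ay": 0,"az": 0,"dx": 0,"dy": 0,"dz": 0,"hand": 0.3}
    - {"ax": 0,"ay": 0,"az": 0,"dx": 0,"dy": 0,"dz": 0,"hand": 0.1}
    - {"ax": 0,"ay": 0,"az": 0,"dx": 0,"dy": 0,"dz": 0,"hand": 0.1}
    - {"ax": 0,"ay": 0,"az": 0,"dx": 0,"dy": 0,"dz": 0,"hand": 0.1}
    - {"ax": 0,"ay": 0,"az": 0,"dx": 0,"dy": 0,"dz": -2,"hand": 0.1}
    - {"ax": 0,"ay": 0,"az": 0,"dx": 0,"dy": 0,"dz": -5,"hand": 0.1}
    - {"ax": 0,"ay": 0,"az": 0,"dx": 0,"dy": 0,"dz": -9,"hand": 0.1}
    - {"ax": 0,"ay": 0,"az": 0,"dx": 0,"dy": 0,"dz": -13,"hand": 0.1}
    - {"ax": 0,"ay": 0,"az": 0,"dx": 0,"dy": 0,"dz": -17,"hand": 0.1}
    - {"ax": 0,"ay": 0,"az": 0,"dx": 0,"dy": 0,"dz": -17,"hand": 0.1}

```text
clock: 14.95
eef_pos: [687.1, -58.6, 207.8]
tool_rot: [3.14, -0.011, -0.0]
force: [0.7, 0.4, 0.7]
width: 77.2
gripper_force: 0.0
```

>>> send_rows:
  series:
    - {"ax": 0,"ay": 0,"az": 0,"dx": -11,"dy": -5.4,"dz": 0,"hand": 0.35}
    - {"ax": 0,"ay": 0,"az": 0,"dx": -22.1,"dy": -10.8,"dz": 0,"hand": 0.35}
    - {"ax": 0,"ay": 0,"az": 0,"dx": -22.1,"dy": -10.8,"dz": 0,"hand": 0.35}
    - {"ax": 0,"ay": 0,"az": 0,"dx": -22.1,"dy": -10.8,"dz": 0,"hand": 0.35}
    - {"ax": 0,"ay": 0,"az": 0,"dx": -22.1,"dy": -10.8,"dz": 0,"hand": 0.35}
    - {"ax": 0,"ay": 0,"az": 0,"dx": -22.1,"dy": -10.8,"dz": 0,"hand": 0.35}
    - {"ax": 0,"ay": 0,"az": 0,"dx": -22.1,"dy": -10.8,"dz": 0,"hand": 0.35}
    - {"ax": 0,"ay": 0,"az": 0,"dx": -22.1,"dy": -10.8,"dz": 0,"hand": 0.35}
    - {"ax": 0,"ay": 0,"az": 0,"dx": -22.1,"dy": -10.8,"dz": 0,"hand": 0.35}

```text
clock: 15.85
eef_pos: [463.8, 50.2, 201.3]
tool_rot: [3.141, -0.001, -0.001]
force: [0.3, -0.1, -0.2]
width: 55.7
gripper_force: 0.0
```

```bash
python3 - <<'E'
from h import *
s=read_state(); print(s["eef_pos"],s["tool_rot"],s["width"],s["force"])
w=get_image("wrist"); cv2.imwrite("pics/w4.png",w["pixels"][:,:,::-1]); hsv=cv2.cvtColor(w["pixels"],cv2.COLOR_RGB2HSV)
m=cv2.inRange(hsv,(100,140,110),(118,255,255))
n,l,st,c=cv2.connectedComponentsWithStats(m)
for i in range(1,n):
    if st[i,4]>300: print(st[i],c[i].round(), ray(w,*c[i],68).round(1))
print(proj(w,[463,50.5,68]))
E
```

```text
[463.82085012  50.1778755  201.33156098] [ 3.14078606e+00 -1.23413678e-03 -1.31061726e-03] 55.696954141389824 [ 0.286992   -0.14440332 -0.15815684]
[ 128    0   72   63 3570] [162.  28.] [594.7 179.2]
[ 550   47   40   42 1316] [569.  67.] [ 564.2 -163.2]
[300 164  35  34 918] [317. 180.] [465.3  52.4]
[318.70518191 182.48015705]
```

View pics/w4.png

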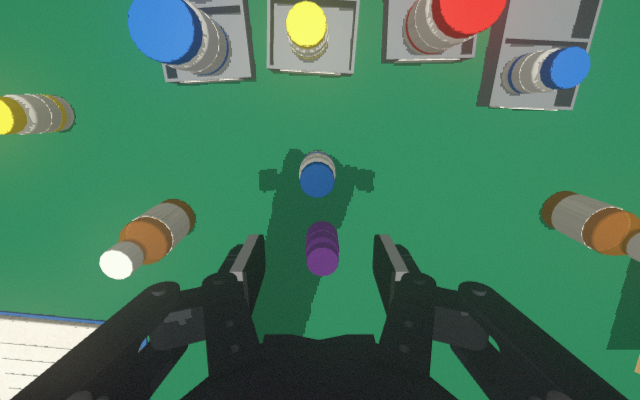

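The small blue lid is at (317,180), 2 px from its predicted position, and the purple look-alike is nearer the base at (322,250). I'll go down and grip it by the lid so the fingers stay above the tray rim.

>>> send_rows:
  series:
    - {"ax": 0,"ay": 0,"az": 0,"dx": 0,"dy": -0.1,"dz": 4,"hand": 0.35}
    - {"ax": 0,"ay": 0,"az": 0,"dx": 0,"dy": -0.1,"dz": 8,"hand": 0.35}
    - {"ax": 0,"ay": 0,"az": 0,"dx": 0,"dy": -0.1,"dz": 11,"hand": 0.35}
    - {"ax": 0,"ay": 0,"az": 0,"dx": 0,"dy": -0.1,"dz": 13.5,"hand": 0.35}
    - {"ax": 0,"ay": 0,"az": 0,"dx": 0,"dy": -0.1,"dz": 15,"hand": 0.35}
    - {"ax": 0,"ay": 0,"az": 0,"dx": 0,"dy": -0.1,"dz": 15.8,"hand": 0.35}
    - {"ax": 0,"ay": 0,"az": 0,"dx": 0,"dy": -0.1,"dz": 15.8,"hand": 0.35}

```text
clock: 16.6
eef_pos: [462.5, 51.3, 42.4]
tool_rot: [3.141, 0.001, -0.001]
force: [-0.0, 0.2, 0.6]
width: 55.6
gripper_force: 0.0
```

>>> send_rows:
  series:
    - {"ax": 0,"ay": 0,"az": 0,"dx": 0,"dy": 0,"dz": 0,"hand": 0.45}
    - {"ax": 0,"ay": 0,"az": 0,"dx": 0,"dy": 0,"dz": 0,"hand": 0.55}
    - {"ax": 0,"ay": 0,"az": 0,"dx": 0,"dy": 0,"dz": 0,"hand": 0.7}
    - {"ax": 0,"ay": 0,"az": 0,"dx": 0,"dy": 0,"dz": 0,"hand": 0.9}
    - {"ax": 0,"ay": 0,"az": 0,"dx": 0,"dy": 0,"dz": 0,"hand": 0.9}
    - {"ax": 0,"ay": 0,"az": 0,"dx": 0,"dy": 0,"dz": 0,"hand": 0.9}

```text
clock: 17.2
eef_pos: [463.3, 51.9, 44.7]
tool_rot: [-3.141, -0.002, -0.0]
force: [-1.0, -0.6, 8.4]
width: 32.9
gripper_force: 58.8
```

>>> send_rows:
  series:
    - {"ax": 0,"ay": 0,"az": 0,"dx": 0,"dy": 0,"dz": -1,"hand": 0.9}
    - {"ax": 0,"ay": 0,"az": 0,"dx": 0,"dy": 0,"dz": -3,"hand": 0.9}
    - {"ax": 0,"ay": 0,"az": 0,"dx": 0,"dy": 0,"dz": -6,"hand": 0.9}
    - {"ax": 0,"ay": 0,"az": 0,"dx": 0,"dy": 0,"dz": -9,"hand": 0.9}
    - {"ax": 0,"ay": 0,"az": 0,"dx": 0,"dy": 0,"dz": -12,"hand": 0.9}
    - {"ax": 0,"ay": 0,"az": 0,"dx": 1,"dy": 1.3,"dz": -14,"hand": 0.9}
    - {"ax": 0,"ay": 0,"az": 0,"dx": 3,"dy": 3.9,"dz": -14,"hand": 0.9}
    - {"ax": 0,"ay": 0,"az": 0,"dx": 5,"dy": 6.5,"dz": -14,"hand": 0.9}
    - {"ax": 0,"ay": 0,"az": 0,"dx": 7,"dy": 9.1,"dz": -14,"hand": 0.9}
    - {"ax": 0,"ay": 0,"az": 0,"dx": 9,"dy": 11.7,"dz": -14,"hand": 0.9}

```text
clock: 18.2
eef_pos: [552.9, -65.7, 184.4]
tool_rot: [-3.141, -0.001, 0.0]
force: [-0.2, 0.9, -1.1]
width: 33.0
gripper_force: 59.7
```

>>> send_rows:
  series:
    - {"ax": 0,"ay": 0,"az": 0,"dx": 2,"dy": 2.6,"dz": 0,"hand": 0.9}
    - {"ax": 0,"ay": 0,"az": 0,"dx": 4,"dy": 5.2,"dz": 0,"hand": 0.9}
    - {"ax": 0,"ay": 0,"az": 0,"dx": 6,"dy": 7.8,"dz": 0,"hand": 0.9}
    - {"ax": 0,"ay": 0,"az": 0,"dx": 7.5,"dy": 9.6,"dz": 0,"hand": 0.9}
    - {"ax": 0,"ay": 0,"az": 0,"dx": 8.3,"dy": 10.6,"dz": 0,"hand": 0.9}
    - {"ax": 0,"ay": 0,"az": 0,"dx": 8.3,"dy": 10.6,"dz": 0,"hand": 0.9}
    - {"ax": 0,"ay": 0,"az": 0,"dx": 8.3,"dy": 10.6,"dz": 0,"hand": 0.9}
    - {"ax": 0,"ay": 0,"az": 0,"dx": 8.3,"dy": 10.6,"dz": 0,"hand": 0.9}

```text
clock: 19.0
eef_pos: [634.9, -169.5, 183.6]
tool_rot: [-3.141, 0.001, 0.001]
force: [0.4, 0.6, -0.5]
width: 32.2
gripper_force: 59.8
```

>>> send_rows:
  series:
    - {"ax": 0,"ay": 0,"az": 0,"dx": 0.1,"dy": 0.1,"dz": 2,"hand": 0.9}
    - {"ax": 0,"ay": 0,"az": 0,"dx": 0.1,"dy": 0.1,"dz": 4.5,"hand": 0.9}
    - {"ax": 0,"ay": 0,"az": 0,"dx": 0.1,"dy": 0.1,"dz": 7,"hand": 0.9}
    - {"ax": 0,"ay": 0,"az": 0,"dx": 0.1,"dy": 0.1,"dz": 9.5,"hand": 0.9}
    - {"ax": 0,"ay": 0,"az": 0,"dx": 0.1,"dy": 0.1,"dz": 11.5,"hand": 0.9}
    - {"ax": 0,"ay": 0,"az": 0,"dx": 0.1,"dy": 0.1,"dz": 12.5,"hand": 0.9}
    - {"ax": 0,"ay": 0,"az": 0,"dx": 0.1,"dy": 0.1,"dz": 13.0,"hand": 0.9}
    - {"ax": 0,"ay": 0,"az": 0,"dx": 0.1,"dy": 0.1,"dz": 13.2,"hand": 0.9}
    - {"ax": 0,"ay": 0,"az": 0,"dx": 0.1,"dy": 0.1,"dz": 13.4,"hand": 0.9}
    - {"ax": 0,"ay": 0,"az": 0,"dx": 0.1,"dy": 0.1,"dz": 13.4,"hand": 0.9}

```text
clock: 20.0
eef_pos: [636.9, -172.2, 50.0]
tool_rot: [3.141, -0.001, -0.0]
force: [-0.5, 0.5, -0.8]
width: 32.6
gripper_force: 59.8
```

>>> send_rows:
  series:
    - {"ax": 0,"ay": 0,"az": 0,"dx": 0,"dy": 0,"dz": 0.1,"hand": 0.9}
    - {"ax": 0,"ay": 0,"az": 0,"dx": 0,"dy": 0,"dz": 0.2,"hand": 0.9}
    - {"ax": 0,"ay": 0,"az": 0,"dx": 0,"dy": 0,"dz": 0.2,"hand": 0.9}

```text
clock: 20.3
eef_pos: [636.7, -172.2, 47.9]
tool_rot: [3.142, -0.001, -0.0]
force: [-1.4, -1.2, 2.1]
width: 32.8
gripper_force: 60.3
```

>>> send_rows:
  series:
    - {"ax": 0,"ay": 0,"az": 0,"dx": 0,"dy": 0,"dz": 0.1,"hand": 0.9}
    - {"ax": 0,"ay": 0,"az": 0,"dx": 0,"dy": 0,"dz": 0.1,"hand": 0.9}

```text
clock: 20.5
eef_pos: [636.8, -172.2, 47.8]
tool_rot: [-3.141, -0.001, -0.0]
force: [-2.4, 0.7, 9.1]
width: 32.9
gripper_force: 61.5
```

>>> send_rows:
  series:
    - {"ax": 0,"ay": 0,"az": 0,"dx": 0,"dy": 0,"dz": 0,"hand": 0.45}
    - {"ax": 0,"ay": 0,"az": 0,"dx": 0,"dy": 0,"dz": 0,"hand": 0.25}
    - {"ax": 0,"ay": 0,"az": 0,"dx": 0,"dy": 0,"dz": 0,"hand": 0.25}
    - {"ax": 0,"ay": 0,"az": 0,"dx": 0,"dy": 0,"dz": 0,"hand": 0.25}
    - {"ax": 0,"ay": 0,"az": 0,"dx": 0,"dy": 0,"dz": -2,"hand": 0.25}
    - {"ax": 0,"ay": 0,"az": 0,"dx": 0,"dy": 0,"dz": -5,"hand": 0.25}
    - {"ax": 0,"ay": 0,"az": 0,"dx": 0,"dy": 0,"dz": -9,"hand": 0.25}
    - {"ax": 0,"ay": 0,"az": 0,"dx": 0,"dy": 0,"dz": -13,"hand": 0.25}
    - {"ax": 0,"ay": 0,"az": 0,"dx": 0,"dy": 0,"dz": -17,"hand": 0.25}
    - {"ax": 0,"ay": 0,"az": 0,"dx": 0,"dy": 0,"dz": -17,"hand": 0.25}

```text
clock: 21.5
eef_pos: [639.6, -174.1, 222.5]
tool_rot: [3.138, -0.01, -0.0]
force: [-0.1, -0.7, 1.4]
width: 63.9
gripper_force: 0.0
```

>>> send_rows:
  series:
    - {"ax": 0,"ay": 0,"az": 0,"dx": -5.6,"dy": -25.5,"dz": 0,"hand": 0.35}
    - {"ax": 0,"ay": 0,"az": 0,"dx": -11.2,"dy": -51,"dz": 0,"hand": 0.35}
    - {"ax": 0,"ay": 0,"az": 0,"dx": -11.2,"dy": -51,"dz": 0,"hand": 0.35}
    - {"ax": 0,"ay": 0,"az": 0,"dx": -11.2,"dy": -51,"dz": 0,"hand": 0.35}
    - {"ax": 0,"ay": 0,"az": 0,"dx": -11.2,"dy": -51,"dz": 0,"hand": 0.35}
    - {"ax": 0,"ay": 0,"az": 0,"dx": -11.2,"dy": -51,"dz": 0,"hand": 0.35}
    - {"ax": 0,"ay": 0,"az": 0,"dx": -11.2,"dy": -51,"dz": 0,"hand": 0.35}
    - {"ax": 0,"ay": 0,"az": 0,"dx": -11.2,"dy": -51,"dz": 0,"hand": 0.35}
    - {"ax": 0,"ay": 0,"az": 0,"dx": -11.2,"dy": -51,"dz": 0,"hand": 0.35}
    - {"ax": 0,"ay": 0,"az": 0,"dx": -11.2,"dy": -51,"dz": 0,"hand": 0.35}

```text
clock: 22.5
eef_pos: [528.2, 318.2, 215.7]
tool_rot: [3.141, 0.0, -0.0]
force: [0.8, 0.3, 0.2]
width: 55.6
gripper_force: 0.0
```

>>> send_rows:
  series:
    - {"ax": 0,"ay": 0,"az": 0,"dx": 0,"dy": 0,"dz": 0,"hand": 0.35}
    - {"ax": 0,"ay": 0,"az": 0,"dx": 0,"dy": 0,"dz": 0,"hand": 0.35}
    - {"ax": 0,"ay": 0,"az": 0,"dx": 0,"dy": 0,"dz": 0,"hand": 0.35}

```text
clock: 22.8
eef_pos: [529.6, 314.6, 216.0]
tool_rot: [3.14, -0.0, -0.002]
force: [-0.3, -0.2, 0.1]
width: 55.4
gripper_force: 0.0
```

```bash
python3 - <<'E'
from h import *
s=read_state(); print(s["eef_pos"],s["tool_rot"],s["width"],s["force"])
w=get_image("wrist"); cv2.imwrite("pics/w5.png",w["pixels"][:,:,::-1]); hsv=cv2.cvtColor(w["pixels"],cv2.COLOR_RGB2HSV)
m=cv2.inRange(hsv,(25,170,130),(33,255,255))
n,l,st,c=cv2.connectedComponentsWithStats(m)
for i in range(1,n):
    if st[i,4]>300: print(st[i],c[i].round(), ray(w,*c[i],68).round(1))
print(proj(w,[524.6,338.5,68]))
E
```

```text
[529.60760166 314.57031189 216.02187998] [ 3.14005624e+00 -8.63401370e-06 -2.07371364e-03] 55.408327348857696 [-0.28464481 -0.2270631   0.06161153]
[277 164  33  34 607] [295. 183.] [524.6 338. ]
[294.99415278 182.63530115]
```

View pics/w5.png

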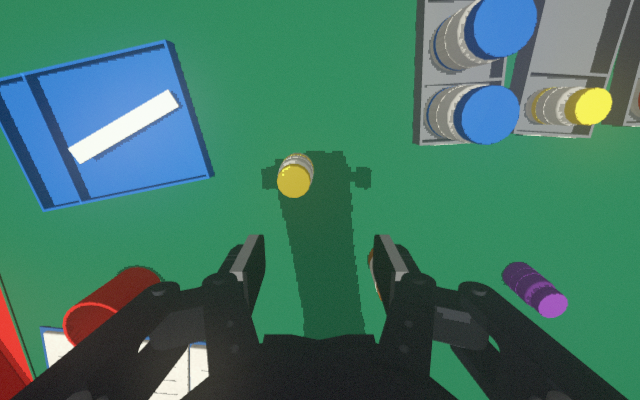

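The yellow tub's lid is at (295,180) and measures to (524.6, 338). The space around it is clear.

>>> send_rows:
  series:
    - {"ax": 0,"ay": 0,"az": 0,"dx": -0.5,"dy": -2.4,"dz": 3,"hand": 0.35}
    - {"ax": 0,"ay": 0,"az": 0,"dx": -0.5,"dy": -2.4,"dz": 7,"hand": 0.35}
    - {"ax": 0,"ay": 0,"az": 0,"dx": -0.5,"dy": -2.4,"dz": 11,"hand": 0.35}
    - {"ax": 0,"ay": 0,"az": 0,"dx": -0.5,"dy": -2.4,"dz": 14,"hand": 0.35}
    - {"ax": 0,"ay": 0,"az": 0,"dx": -0.5,"dy": -2.4,"dz": 16,"hand": 0.35}
    - {"ax": 0,"ay": 0,"az": 0,"dx": -0.5,"dy": -2.4,"dz": 17.2,"hand": 0.35}
    - {"ax": 0,"ay": 0,"az": 0,"dx": -0.5,"dy": -2.4,"dz": 17.2,"hand": 0.35}

```text
clock: 23.55
eef_pos: [524.1, 338.5, 43.1]
tool_rot: [3.14, 0.002, -0.003]
force: [-1.1, -0.2, -0.4]
width: 55.5
gripper_force: 0.0
```

>>> send_rows:
  series:
    - {"ax": 0,"ay": 0,"az": 0,"dx": 0,"dy": 0,"dz": 0,"hand": 0.45}
    - {"ax": 0,"ay": 0,"az": 0,"dx": 0,"dy": 0,"dz": 0,"hand": 0.55}
    - {"ax": 0,"ay": 0,"az": 0,"dx": 0,"dy": 0,"dz": 0,"hand": 0.7}
    - {"ax": 0,"ay": 0,"az": 0,"dx": 0,"dy": 0,"dz": 0,"hand": 0.9}
    - {"ax": 0,"ay": 0,"az": 0,"dx": 0,"dy": 0,"dz": 0,"hand": 0.9}
    - {"ax": 0,"ay": 0,"az": 0,"dx": 0,"dy": 0,"dz": 0,"hand": 0.9}

```text
clock: 24.15
eef_pos: [525.6, 340.2, 46.1]
tool_rot: [-3.141, -0.003, -0.001]
force: [-0.4, -1.8, 6.7]
width: 32.4
gripper_force: 58.2
```

>>> send_rows:
  series:
    - {"ax": 0,"ay": 0,"az": 0,"dx": 0,"dy": 0,"dz": -1,"hand": 0.9}
    - {"ax": 0,"ay": 0,"az": 0,"dx": 0,"dy": 0,"dz": -3,"hand": 0.9}
    - {"ax": 0,"ay": 0,"az": 0,"dx": 0,"dy": 0,"dz": -6,"hand": 0.9}
    - {"ax": 0,"ay": 0,"az": 0,"dx": 0,"dy": 0,"dz": -9,"hand": 0.9}
    - {"ax": 0,"ay": 0,"az": 0,"dx": 0,"dy": 0,"dz": -12,"hand": 0.9}
    - {"ax": 0,"ay": 0,"az": 0,"dx": 0.8,"dy": 1.6,"dz": -14,"hand": 0.9}
    - {"ax": 0,"ay": 0,"az": 0,"dx": 2.3,"dy": 4.6,"dz": -14,"hand": 0.9}
    - {"ax": 0,"ay": 0,"az": 0,"dx": 4,"dy": 8,"dz": -14,"hand": 0.9}
    - {"ax": 0,"ay": 0,"az": 0,"dx": 5.8,"dy": 11.5,"dz": -14,"hand": 0.9}
    - {"ax": 0,"ay": 0,"az": 0,"dx": 7.5,"dy": 15,"dz": -14,"hand": 0.9}

```text
clock: 25.15
eef_pos: [599.7, 189.5, 185.3]
tool_rot: [-3.141, -0.001, 0.001]
force: [-0.3, 0.3, 0.6]
width: 32.0
gripper_force: 57.3
```

>>> send_rows:
  series:
    - {"ax": 0,"ay": 0,"az": 0,"dx": 1.7,"dy": 3.5,"dz": 0,"hand": 0.9}
    - {"ax": 0,"ay": 0,"az": 0,"dx": 3.4,"dy": 7,"dz": 0,"hand": 0.9}
    - {"ax": 0,"ay": 0,"az": 0,"dx": 5,"dy": 10,"dz": 0,"hand": 0.9}
    - {"ax": 0,"ay": 0,"az": 0,"dx": 6.3,"dy": 12.6,"dz": 0,"hand": 0.9}
    - {"ax": 0,"ay": 0,"az": 0,"dx": 7,"dy": 13.8,"dz": 0,"hand": 0.9}
    - {"ax": 0,"ay": 0,"az": 0,"dx": 7,"dy": 13.8,"dz": 0,"hand": 0.9}
    - {"ax": 0,"ay": 0,"az": 0,"dx": 7,"dy": 13.8,"dz": 0,"hand": 0.9}
    - {"ax": 0,"ay": 0,"az": 0,"dx": 7,"dy": 13.8,"dz": 0,"hand": 0.9}

```text
clock: 25.95
eef_pos: [668.5, 55.3, 184.2]
tool_rot: [-3.14, 0.001, 0.003]
force: [0.4, -0.4, -0.6]
width: 32.4
gripper_force: 57.3
```

>>> send_rows:
  series:
    - {"ax": 0,"ay": 0,"az": 0,"dx": 0.2,"dy": 0.3,"dz": 2,"hand": 0.9}
    - {"ax": 0,"ay": 0,"az": 0,"dx": 0.2,"dy": 0.3,"dz": 4.5,"hand": 0.9}
    - {"ax": 0,"ay": 0,"az": 0,"dx": 0.2,"dy": 0.3,"dz": 7,"hand": 0.9}
    - {"ax": 0,"ay": 0,"az": 0,"dx": 0.2,"dy": 0.3,"dz": 9.5,"hand": 0.9}
    - {"ax": 0,"ay": 0,"az": 0,"dx": 0.2,"dy": 0.3,"dz": 11.5,"hand": 0.9}
    - {"ax": 0,"ay": 0,"az": 0,"dx": 0.2,"dy": 0.3,"dz": 12.5,"hand": 0.9}
    - {"ax": 0,"ay": 0,"az": 0,"dx": 0.2,"dy": 0.3,"dz": 13.0,"hand": 0.9}
    - {"ax": 0,"ay": 0,"az": 0,"dx": 0.2,"dy": 0.3,"dz": 13.2,"hand": 0.9}
    - {"ax": 0,"ay": 0,"az": 0,"dx": 0.2,"dy": 0.3,"dz": 13.4,"hand": 0.9}
    - {"ax": 0,"ay": 0,"az": 0,"dx": 0.2,"dy": 0.3,"dz": 13.4,"hand": 0.9}

```text
clock: 26.95
eef_pos: [671.7, 49.4, 51.1]
tool_rot: [-3.141, -0.001, -0.0]
force: [-0.3, 0.2, -1.5]
width: 32.2
gripper_force: 57.3
```

>>> send_rows:
  series:
    - {"ax": 0,"ay": 0,"az": 0,"dx": 0,"dy": 0,"dz": 0.1,"hand": 0.9}
    - {"ax": 0,"ay": 0,"az": 0,"dx": 0,"dy": 0,"dz": 0.2,"hand": 0.9}
    - {"ax": 0,"ay": 0,"az": 0,"dx": 0,"dy": 0,"dz": 0.2,"hand": 0.9}

```text
clock: 27.25
eef_pos: [671.7, 49.2, 49.2]
tool_rot: [-3.141, -0.001, -0.0]
force: [-0.4, -0.1, 4.8]
width: 32.0
gripper_force: 58.1
```

>>> send_rows:
  series:
    - {"ax": 0,"ay": 0,"az": 0,"dx": 0,"dy": 0,"dz": 0.1,"hand": 0.9}
    - {"ax": 0,"ay": 0,"az": 0,"dx": 0,"dy": 0,"dz": 0.1,"hand": 0.9}

```text
clock: 27.45
eef_pos: [671.8, 49.2, 49.1]
tool_rot: [-3.141, -0.001, -0.0]
force: [-1.7, 0.7, 10.6]
width: 32.1
gripper_force: 59.2
```

Contact with the floor, so I'll release, rise and back away.

>>> send_rows:
  series:
    - {"ax": 0,"ay": 0,"az": 0,"dx": 0,"dy": 0,"dz": 0,"hand": 0.45}
    - {"ax": 0,"ay": 0,"az": 0,"dx": 0,"dy": 0,"dz": 0,"hand": 0.25}
    - {"ax": 0,"ay": 0,"az": 0,"dx": 0,"dy": 0,"dz": 0,"hand": 0.25}
    - {"ax": 0,"ay": 0,"az": 0,"dx": 0,"dy": 0,"dz": 0,"hand": 0.25}
    - {"ax": 0,"ay": 0,"az": 0,"dx": 0,"dy": 0,"dz": -2,"hand": 0.25}
    - {"ax": 0,"ay": 0,"az": 0,"dx": 0,"dy": 0,"dz": -5,"hand": 0.25}
    - {"ax": 0,"ay": 0,"az": 0,"dx": 0,"dy": 0,"dz": -9,"hand": 0.25}
    - {"ax": 0,"ay": 0,"az": 0,"dx": 0,"dy": 0,"dz": -13,"hand": 0.25}
    - {"ax": 0,"ay": 0,"az": 0,"dx": 0,"dy": 0,"dz": -17,"hand": 0.25}
    - {"ax": 0,"ay": 0,"az": 0,"dx": 0,"dy": 0,"dz": -17,"hand": 0.25}

```text
clock: 28.45
eef_pos: [674.9, 48.4, 223.7]
tool_rot: [3.141, -0.011, -0.0]
force: [-0.0, -1.1, -0.5]
width: 63.8
gripper_force: 0.0
```

>>> send_rows:
  series:
    - {"ax": 0,"ay": 0,"az": 0,"dx": -10,"dy": -20,"dz": 0,"hand": 0.25}
    - {"ax": 0,"ay": 0,"az": 0,"dx": -14,"dy": -28,"dz": 0,"hand": 0.25}
    - {"ax": 0,"ay": 0,"az": 0,"dx": -14,"dy": -28,"dz": 0,"hand": 0.25}
    - {"ax": 0,"ay": 0,"az": 0,"dx": -14,"dy": -28,"dz": 0,"hand": 0.25}
    - {"ax": 0,"ay": 0,"az": 0,"dx": -14,"dy": -28,"dz": 0,"hand": 0.25}
    - {"ax": 0,"ay": 0,"az": 0,"dx": -14,"dy": -28,"dz": 0,"hand": 0.25}
    - {"ax": 0,"ay": 0,"az": 0,"dx": -14,"dy": -28,"dz": 0,"hand": 0.25}
    - {"ax": 0,"ay": 0,"az": 0,"dx": -14,"dy": -28,"dz": 0,"hand": 0.25}
    - {"ax": 0,"ay": 0,"az": 0,"dx": -14,"dy": -28,"dz": 0,"hand": 0.25}

```text
clock: 29.35
eef_pos: [531.9, 327.6, 217.1]
tool_rot: [3.14, -0.001, -0.001]
force: [0.3, -0.5, 0.1]
width: 64.2
gripper_force: 0.0
```

```bash
python3 - <<'E'
from h import *
s=read_state(); print(s["clock"],s["eef_pos"])
a=get_image("top")["pixels"][95:275,180:500,::-1]; b=get_image("scene")["pixels"][110:330,180:520,::-1]
cv2.imwrite("pics/end_t.png",cv2.resize(a,(800,450))); cv2.imwrite("pics/end_s.png",cv2.resize(b,(800,518)))
E
```

```text
29.35 [531.9090736  327.63438233 217.0638906 ]
```

View pics/end_t.png

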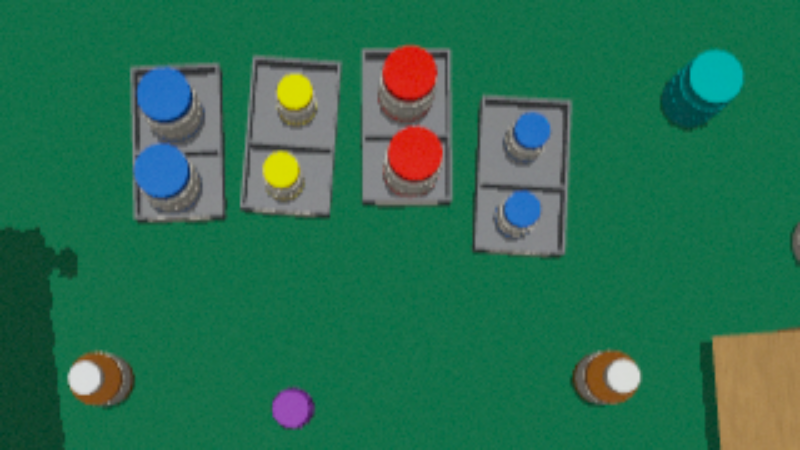

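View pics/end_s.png

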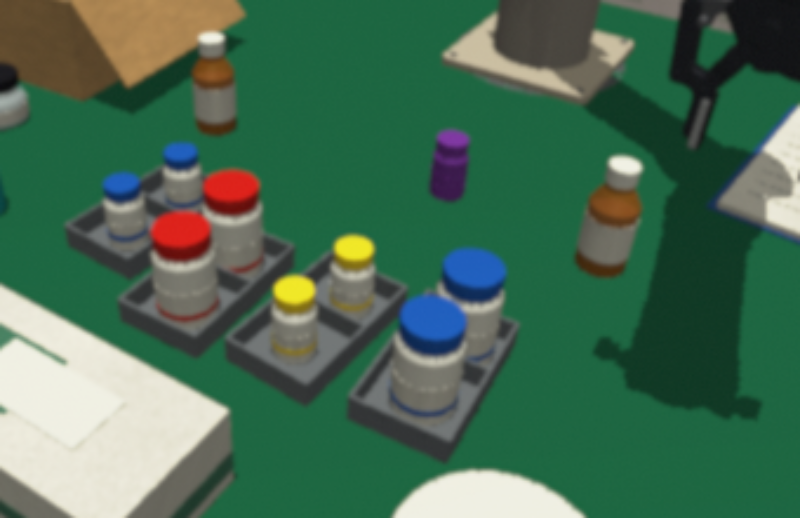

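All four tubs stand upright in the matching back compartments, with lids at (164,94), (295,92), (409,73) and (531,131) in the top view. The bottles haven't moved and the gripper is clear.

```bash
python3 -c "
from cell import *
print(finish_job())"
```

```text
the job is handed in; nothing more can be done
None
```

I handed the job in at about 29 s: all four tubs stand upright in their matching back compartments, and both syrup bottles look undisturbed in the final pictures; the hand-in returned no verdict.

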